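# Zero the timer with the stylus, then hold the long culture tube at a slant

## Task

Start a timed slant of a culture: pick up the stylus and with its steel pin press the recessed button in the front of the bench timer right in, then lay the stylus down on the worktop and let go of it. Then draw the longest of the three tubes up out of the aluminium block and hold it still in the air, slanted at about 45 degrees with its cap end up and its foot at least 15 cm above the worktop. Finish while still holding the tube like that; do not disturb the two shorter tubes, the flask or the steel beaker.

Things in the scene. Friction and masses are not known exactly. Their poses are not given: they have to be found in the camera images.
- stylus: Stylus lying loose on the worktop, 110 mm long, 30 g: black square-section grip 80 long, 14 wide, 12 high, then a steel collar (8 diameter, 6 long) and a round-ended steel pin 4 in diameter. Origin: centre of the grip's underside; the centre line of grip and pin runs 6 mm above it. x runs along it to the pin, z up; grip from x = -40 to +40, end of pin at x = +70 mm.
- stylus_tip (a point): The very end of the stylus pin, same axes as the stylus.
- timer: White bench timer, fixed to the worktop: 46 deep (x), 90 wide (y), 82 high, with a blank grey display on its front. Origin: centre of its underside; its front faces -x of its own frame, 23 mm before the origin; z up.
- well_mouth (a point): Centre of the mouth of the round button well, flush with the timer's front, 35 mm above the worktop, below the display; axes as the timer's, so pressing goes along +x. The well is 13 mm in diameter; the grey button in it (11 mm in diameter) has its face 4 mm inside the mouth, too deep for a finger.
- timer_button (a joint): Travel of the timer's button in m: 0 out, 0.005 fully in, it springs back. It takes about 1 N to start and 3.5 N when fully in; beyond that it is a rigid stop.
- tube_block: Aluminium block fixed to the worktop, 60 (x) by 170 (y) by 55 high, with three upright wells 19 mm in diameter and 47 deep (floor 8 mm above the worktop) in a row along its y at -50, 0 and +50 mm. Origin: centre of its underside, z up. A tube stands loosely in each well; which in which varies.
- tube_long: The longest tube: capped glass culture tube 186 mm long, glass 17 mm in diameter, black cap 20 mm in diameter over the top 24 mm, about 22 g, standing in a well with its top about 194 mm above the worktop. Origin: centre of its foot (bottom end); z runs along the tube towards the cap.
- tube_short: Shortest tube, 104 mm long with a pale cap, standing in a well; leave alone. Origin: its foot; z towards the cap.
- tube_middle: Middle-sized tube, 127 mm long with a brown cap, standing in a well; leave alone. Origin: its foot; z towards the cap.
- beaker: Steel beaker with swabs, 67 in diameter and 82 high, standing loose; leave alone. Origin: centre of its underside.
- flask: Small conical glass flask with a plug, 57 in diameter at the base and 102 high, standing loose; leave alone. Origin: centre of its underside.
Things that resemble listed ones, but are neither listed nor needed, are in the scene too. Several things have the shape of the stylus; the one meant has the colours described above. Leave any pink or red look-alike of the tube_long alone.

How it is judged:
By the outcome, as a careful person would: the job done as asked, in the order asked, and still so for the second after the job is handed in, while the arm keeps its last pose, push and grip.
It also fails if it takes over 54 s, if anything falls off the work surface, if the arm or the gripper's body presses on something with over 40 N, if the wrist force passes 120 N, or if a joint passes its speed limit or range.

## Robot

A 6-joint arm with a two-finger parallel gripper is mounted at the origin on a cart in front of the work surface, level with it; the furniture and walls round the work are solid. World frame = base frame: x ahead of the robot, y to its left, z up, the work surface at z = 0. Lengths are in mm, angles in rad, forces in N, time in s.
With the tool pointing down it reaches from about 200 to 875 mm from the base axis. Payload 3.4 kg.
Tool frame: the origin (TCP) lies between the finger pads; the fingertips stand 19 mm ahead of it and the grasp point (between the pads) is the TCP; z points along the fingers, y is the direction in which the jaws open and shut (so a half turn about z gives the same grasp; the last joint's range is limited). The gripper opens to 94 mm and grips with 3 to 60 N. Pads are 16 mm wide; open, the fingers measure 119 mm over their backs; the gripper's body (75 mm by 177 mm) begins 78 mm behind the grasp point.
Start: joints at [-1.24, 0.276, 1.505, -0, 1.361, -0.121], TCP at [251.041, -517.341, 224.493] pointing down, gripper open.
Joint ranges: [-2.89, 2.89], [-0.75, 2.08], [0.22, 2.7], [-1.18, 4.32], [0.11, 2.71], [-2.7, 2.7]. Speed limits (rad/s): [2.57, 2.57, 3.14, 3.14, 3.14, 3.14].

## Interface

Orientations are given as a unit quaternion [w, x, y, z].
In Python, from plant import bot gives the robot as it stands. The module is installed in compiled form; this text tells all that it offers.
- The arm moves only by the tool jog_arm, never from a script. Its arguments are lists of equal length, an entry for each row: "rot": the turn, a rotation vector about the tool's x, y, z in rad, a list of three; "dp": the shift along the tool's x, y, z in cm, a list of three; "fingers": the opening, from -1 (shut) to 1 (fully open). A call has 1 to 12 rows; each row is the pose to reach, as a shift and turn from the pose commanded when the call began, along the tool's axes at that moment; what a row does not reach only later rows make up. A row lasts 1/8 s, in which the tool goes at most 62.5 mm and 10.7 degrees, less where a joint would pass 70% of its speed; a pose out of reach is approached as far as the arm can. A call with a gripper value outside its range is refused whole. The fingers move at their own pace and stop on an object; "force" is the grip in N (left out, the last holds). Time passes only in rows, so rows that repeat a pose let the fingers close. It gives the time, the measured TCP pose, the force and the opening at its end, in the units of the state.
- bot.observe(): the state, without advancing time (a new reading comes with each control period).
- bot.get_image(name): name is "scene" or "top" or "wrist"; returns the picture (400x640x3 uint8, red, green, blue); there is no depth.
- bot.get_calibration(name): a dict with "fx", "fy", "cx", "cy" (pixels), "view" (4x4, takes a point from world to camera coordinates). Camera axes: x right, y down, z forward; pixel columns grow to the right and rows downward; lengths in mm; the calibration is good to about 2 mm. A picture is of the moment at which its call begins: read the wrist's pose just before it. get_calibration takes no time and is no camera call; for the wrist camera it gives the pose at the moment of the call.
- bot.job_done(): hands the job in, once; it reports no verdict.
The state is a dict: "clock": time; "qpos": joint angles; "dq": joint speeds; "joint_torque": joint torques, N m; "tcp_pos": TCP position; "tool_rot": TCP orientation; "force": force on the tool from outside, world axes, zero at the start; "torque": the same for the moment, N m; "grip_width": finger opening in mm.
Only numpy, scipy, OpenCV 4.12 (cv2) and the standard library are available. Lean on these libraries where they do the work, as an engineer would, in place of code of your own. Each camera call takes 0.05 s, during which the arm holds its last target. There are 200 camera calls.

## Working session

There is one attempt and no reset: what is moved stays moved. The work goes in short steps, Python scripts to look and compute and a tool call to move; the robot and the scene stay as the last step left them, time stands still between calls to the robot, and variables do not carry over. Pictures are saved under pics/ and viewed, about 8 in all and at most 12, crops included, and the job is handed in when it is done.

Besides the shell and the picture viewer there is one more tool, called after ">>>" as name(argument=value, ...) on one line, values as JSON. jog_arm: Moves the arm, as the interface text tells. Its arguments: {"type":"object","properties":{"rot":{"type":"array"},"dp":{"type":"array"},"fingers":{"type":"array"},"force":{"type":"number"}},"required":["rot","dp","fingers"]}

```bash
mkdir -p pics
cat > h.py <<'E'
import numpy as np, cv2
from scipy.spatial.transform import Rotation as R
from plant import bot
def shot(n,f,crop=None,s=1):
    c=bot.get_calibration(n); im=bot.get_image(n)[:,:,::-1]
    cv2.imwrite('pics/full_'+f+'.png',im)
    if crop: im=im[crop[1]:crop[3],crop[0]:crop[2]]
    cv2.imwrite('pics/'+f+'.png',cv2.resize(im,None,fx=s,fy=s,interpolation=cv2.INTER_CUBIC)); return c
def px(c,u,v,z):
    V=np.array(c['view']);r=V[:3,:3].T@np.array([(u-c['cx'])/c['fx'],(v-c['cy'])/c['fy'],1]);o=-V[:3,:3].T@V[:3,3]
    return o+r*(z-o[2])/r[2]
def proj(c,p):
    V=np.array(c['view']);q=V[:3,:3]@np.array(p)+V[:3,3];return c['fx']*q[0]/q[2]+c['cx'],c['fy']*q[1]/q[2]+c['cy']
def st():
    o=bot.observe();w,x,y,z=o['tool_rot'];return o,np.array(o['tcp_pos']),R.from_quat([x,y,z,w])
def go(p,M=None):
    """shift cm & rotvec in tool axes to reach world p, orientation M (Rotation)"""
    o,t,r=st();print('clock',o['clock'],'dp',np.round(r.inv().apply(np.array(p)-t)/10,2),'rot',np.round((r.inv()*M).as_rotvec(),3) if M is not None else '')
E
python3 - <<'E'
from h import *
o,t,r=st();print(o);print(r.as_matrix().round(3))
for n in('top','scene'):
    c=shot(n,n,None,1.25);print(n,c)
E
```

```text
{'clock': 0.0, 'qpos': array([-1.23999653e+00,  2.76597414e-01,  1.50610908e+00, -9.08197716e-06,
        1.36066113e+00, -1.21021866e-01]), 'dq': array([-0.00143352, -0.00214466,  0.00120368, -0.00042688,  0.00052857,
        0.00096257]), 'joint_torque': array([ 6.43961048e-04, -4.04580688e+01, -2.37228996e+01,  7.07174325e-02,
        3.47360212e-02, -1.50252040e-04]), 'tcp_pos': array([ 250.86041294, -516.81958966,  223.61290131]), 'tool_rot': array([-8.82141291e-04,  9.74589893e-01,  2.23994983e-01, -9.73325006e-05]), 'force': array([ 0.056465  ,  0.4756707 , -0.28201832]), 'torque': array([-0.00663099,  0.02772555, -0.01481866]), 'grip_width': 94.10079263972904}
[[ 0.9    0.437 -0.001]
 [ 0.437 -0.9    0.002]
 [ 0.    -0.002 -1.   ]]
top {'fx': 458.692246439413, 'fy': 458.692246439413, 'cx': 314.8756536687003, 'cy': 193.01788219999, 'view': array([[-3.29470985e-01, -9.44100031e-01,  1.11356221e-02,
         1.91928894e+02],
       [-8.57281584e-01,  2.94189606e-01, -4.22517174e-01,
         4.53986309e+02],
       [ 3.95622492e-01, -1.48753513e-01, -9.06286509e-01,
         1.14853526e+03],
       [ 0.00000000e+00,  0.00000000e+00,  0.00000000e+00,
         1.00000000e+00]])}
scene {'fx': 384.13064980296247, 'fy': 384.13064980296247, 'cx': 317.442040144841, 'cy': 206.0675511306489, 'view': array([[ 8.69410948e-01, -4.94052986e-01,  6.02086264e-03,
        -4.35529423e+02],
       [-1.94798763e-01, -3.53945416e-01, -9.14754658e-01,
         1.74169285e+02],
       [ 4.54068327e-01,  7.94124858e-01, -4.03964930e-01,
         7.12689664e+02],
       [ 0.00000000e+00,  0.00000000e+00,  0.00000000e+00,
         1.00000000e+00]])}
```

View pics/top.png

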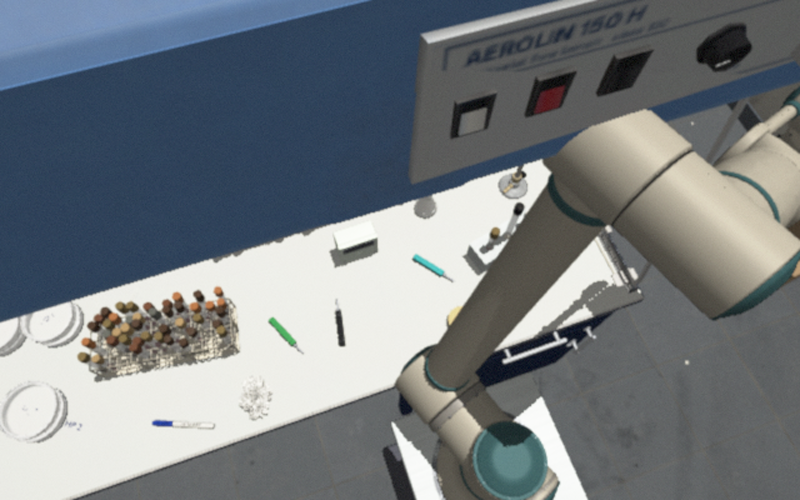

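View pics/scene.png

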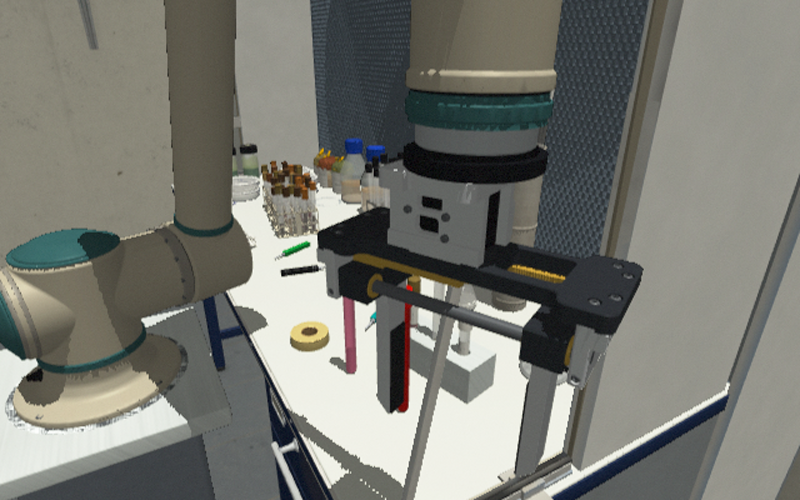

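The top view shows the black stylus at about (340,325), pin end towards (337,300), the timer at (355,242) and the block at (490,250) behind the arm. The scene view shows the block, plus pink and red decoys near the gripper (all in 800-wide pixels).

Run:
```python
from h import *
c=bot.get_calibration('top')
for n,u,v,z in [('rear',341,345,6),('gripfront',339,309,6),('tip',337,300,6),('tim top fl',339,251,82),('tim top fr',376,240,82),('tim bot fl',340,263,0),('tim bot fr',377,250,0),('flask',426,210,0),('blk',477,268,0),('blktop',470,247,55),('longcap?',519,208,190),('cap2',495,232,130),('beakr',513,187,0)]:
    print(n,px(c,u/1.25,v/1.25,z).round())
im=cv2.imread('pics/full_top.png'); a=im[170:290,200:320]; b=im[110:230,320:440]
cv2.imwrite('pics/z.png',cv2.resize(np.hstack([a,b]),None,fx=3.33,fy=3.33,interpolation=cv2.INTER_CUBIC))
```

```text
rear [335. 207.   6.]
gripfront [415. 188.   6.]
tip [436. 186.   6.]
tim top fl [516. 151.  82.]
tim top fr [515.  66.  82.]
tim bot fl [523. 153.   0.]
tim bot fr [527.  61.   0.]
flask [589. -86.   0.]
blk [ 408. -144.   -0.]
blktop [ 442. -133.   55.]
longcap? [ 440. -222.  190.]
cap2 [ 429. -175.  130.]
beakr [ 579. -313.    0.]
```

View pics/z.png

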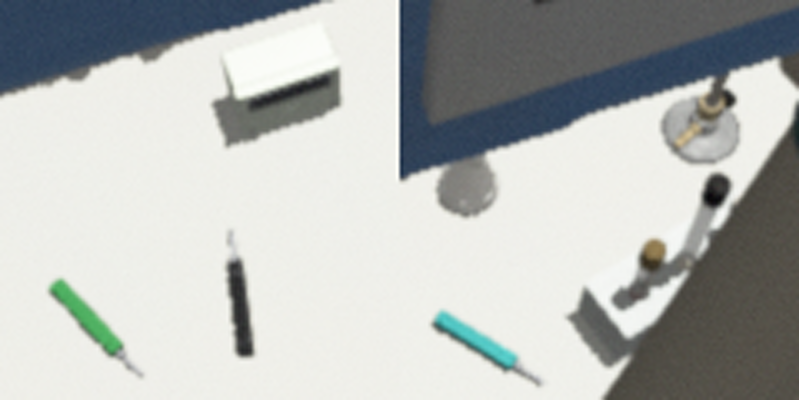

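>>> jog_arm(rot=[[0, 0, 0], [0, 0, 0], [0, 0, 0.68], [0, 0, 0.68], [0, 0, 0.68], [0, 0, 0.68], [0, 0, 0.68], [0, 0, 0.68], [0, 0, 0.68], [0, 0, 0.68], [0, 0, 0.68], [0, 0, 0.68]], dp=[[0, 0, -6], [0, 0, -9], [40, -59, -9], [40, -59, -9], [40, -59, -9], [40, -59, -9], [40, -59, -9], [40, -59, -9], [40, -59, -9], [40, -59, -9], [40, -59, -9], [40, -59, -9]], fingers=[0, 0, 0, 0, 0, 0, 0, 0, 0, 0, 0, 0], force=35)

```text
clock: 1.6
tcp_pos: [340.4, 103.2, 314.5]
tool_rot: [0.0, 0.994, -0.114, 0.001]
force: [1.2, -0.3, 0.1]
grip_width: 46.7
```

Run:
```python
from h import *
go([340,195,190])
```

```text
clock 1.6 dp [-2.13 -8.94 12.45] rot
```

>>> jog_arm(rot=[[0, 0, 0], [0, 0, 0], [0, 0, 0], [0, 0, 0], [0, 0, 0]], dp=[[-2, -9, 12], [-2, -9, 12], [-2, -9, 12], [-2, -9, 12], [-2, -9, 12]], fingers=[0, 0, 0, 0, 0])

```text
clock: 2.22
tcp_pos: [342.2, 193.0, 195.2]
tool_rot: [0.0, 0.993, -0.114, 0.001]
force: [0.5, -0.3, 0.4]
grip_width: 47.2
```

Run:
```python
from h import *
o,t,r=st();print(t)
c=shot('wrist','w1',None,1.25)
c2=shot('top','t2')
V=np.array(c['view']);print(-V[:3,:3].T@V[:3,3],V[2,:3])
for p in [(375,197,6),(518,108,35),(430,-222,0)]: print(np.array(proj(c,p))*1.25)
im=cv2.imread('pics/full_t2.png')
a=cv2.resize(im[90:250,330:520],None,fx=4,fy=4,interpolation=cv2.INTER_CUBIC); cv2.imwrite('pics/t2z.png',a[:600])
```

```text
[342.18456258 193.04393136 195.23511253]
[407.80871879 178.26086774 356.27458555] [-0.2263219   0.05229254 -0.97264787]
[386.04083695 199.63299437]
[462.87757165 -30.3655454 ]
[898.59628981   5.97482058]
```

View pics/w1.png

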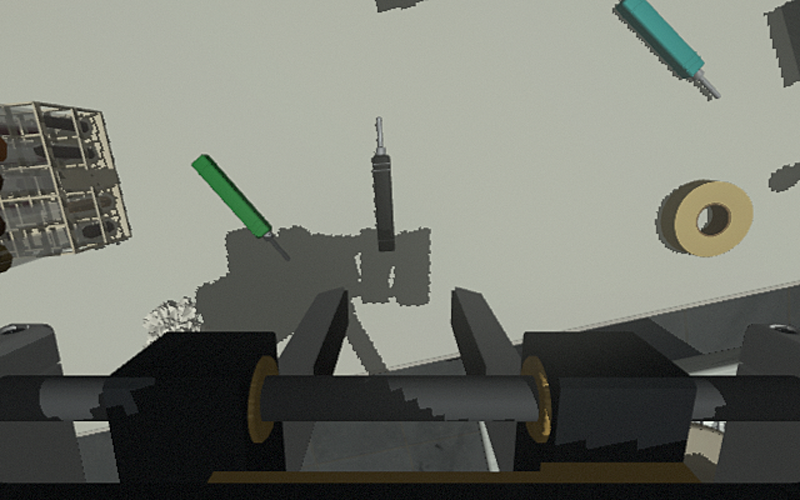

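View pics/t2z.png

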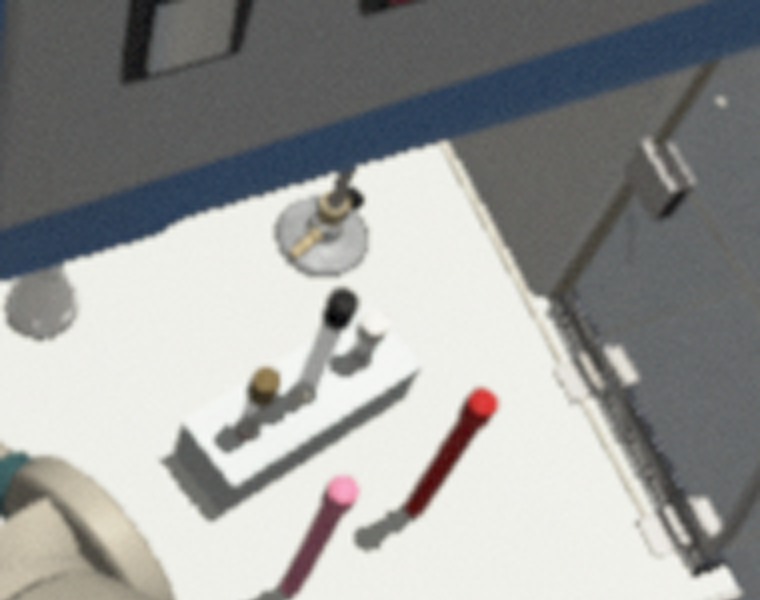

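Wrist view: the black stylus runs from rear (388,250) to pin tip (379,118). Enlarged top view: the long tube stands in the middle well, its cap at (342,308), with the brown-capped tube at left and the pale-capped one at right. The pink and red decoys are at (290,595) and (410,515).

Run:
```python
from h import *
c=bot.get_calibration('wrist')
f=lambda u,v,z:px(c,u/1.25,v/1.25,z)
tip=f(379,118,6);fr=f(382,155,10);re=f(388,246,10);print('tip',tip,fr,re,np.linalg.norm((tip-re)[:2]))
d=(tip-re)[:2];d/=np.linalg.norm(d);print('yaw',np.degrees(np.arctan2(d[1],d[0])),'org',tip[:2]-70*d)
c=bot.get_calibration('top')
g=lambda u,v,z:px(c,330+u/4,90+v/4,z).round(1)
print('cap',g(342,300,194),g(342,308,182),'well',g(305,393,55),'mid',g(264,380,135),'corners',g(182,422,55),g(238,488,55),g(418,370,55),'red',g(410,515,0),g(483,402,194),'pink',g(287,595,0),g(342,490,194))
print('short',g(372,322,112))
d=(tip-re)[:2];yaw=np.arctan2(d[1],d[0])
o=tip[:2]-70*d/np.linalg.norm(d)
M=R.from_matrix(np.array([[np.cos(yaw),np.sin(yaw),0],[np.sin(yaw),-np.cos(yaw),0],[0,0,-1]]).T.T)
go([*o,60],M);go([*o,21],M)
```

```text
tip [440.44159753 187.22344731   6.        ] [411.7418014  191.53855666  10.        ] [337.2648623  204.34649236  10.        ] 104.58794082017437
yaw -9.422833306896267 org [371.38610786 198.68378532]
cap [ 441.6 -222.8  194. ] [ 441.3 -225.5  182. ] well [ 440.9 -225.6   55. ] mid [ 428.4 -173.4  135. ] corners [ 448.3 -133.9   55. ] [ 388.9 -151.5   55. ] [ 431.3 -309.9   55. ] red [ 347.2 -278.4    0. ] [ 346.5 -276.4  194. ] pink [ 320.2 -169.3    0. ] [ 320.7 -167.6  194. ]
short [ 454.2 -270.2  112. ]
clock 2.325 dp [ 2.64 -1.2  13.57] rot [-0.001 -0.002 -0.065]
clock 2.325 dp [ 2.63 -1.2  17.47] rot [-0.001 -0.002 -0.065]
```

>>> jog_arm(rot=[[0, 0, -0.065], [0, 0, -0.065], [0, 0, -0.065], [0, 0, -0.065], [0, 0, -0.065], [0, 0, -0.065], [0, 0, -0.065], [0, 0, -0.065], [0, 0, -0.065], [0, 0, -0.065], [0, 0, -0.065], [0, 0, -0.065]], dp=[[2.6, -1.2, 6], [2.6, -1.2, 12], [2.6, -1.2, 15], [2.6, -1.2, 16.5], [2.6, -1.2, 17.4], [2.6, -1.2, 17.4], [2.6, -1.2, 17.4], [2.6, -1.2, 17.4], [2.6, -1.2, 17.4], [2.6, -1.2, 17.4], [2.6, -1.2, 17.4], [2.6, -1.2, 17.4]], fingers=[0, 0, 0, 0, 0, 0, -1, -1, -1, -1, -1, -1], force=35)

```text
clock: 3.82
tcp_pos: [369.8, 199.3, 20.7]
tool_rot: [-0.0, 0.997, -0.081, 0.0]
force: [-0.4, -0.4, 4.7]
grip_width: 13.7
```

>>> jog_arm(rot=[[0, 0, 0], [0, 0.2, 0], [0, 0.4, 0], [0, 0.6, 0], [0, 0.75, 0], [0, 0.87, 0], [0, 0.87, 0], [0, 0.87, 0]], dp=[[0, 0, -3], [-1, 0.5, -8], [-2.5, 1, -12.9], [-3.8, 1.5, -12.9], [-3.8, 1.5, -12.9], [-3.8, 1.5, -12.9], [-3.8, 1.5, -12.9], [-3.8, 1.5, -12.9]], fingers=[-1, -1, -1, -1, -1, -1, -1, -1])

```text
clock: 4.82
tcp_pos: [345.8, 83.8, 204.0]
tool_rot: [0.001, 0.917, -0.055, 0.394]
force: [0.4, 0.8, -0.2]
grip_width: 13.7
```

Run:
```python
from h import *
o,t,r=st();print(t,r.as_matrix().round(3),o['grip_width'])
c=shot('wrist','w2',None,1.25)
np.save('c2.npy',c,allow_pickle=True)
for p in [(518,108,35)]: print(np.array(proj(c,p))*1.25)
```

```text
[345.79565999  83.79905027 204.0156055 ] [[ 0.683 -0.102  0.723]
 [-0.1   -0.994 -0.046]
 [ 0.723 -0.041 -0.689]] 13.687303509155894
[364.11949499 233.64658021]
```

View pics/w2.png

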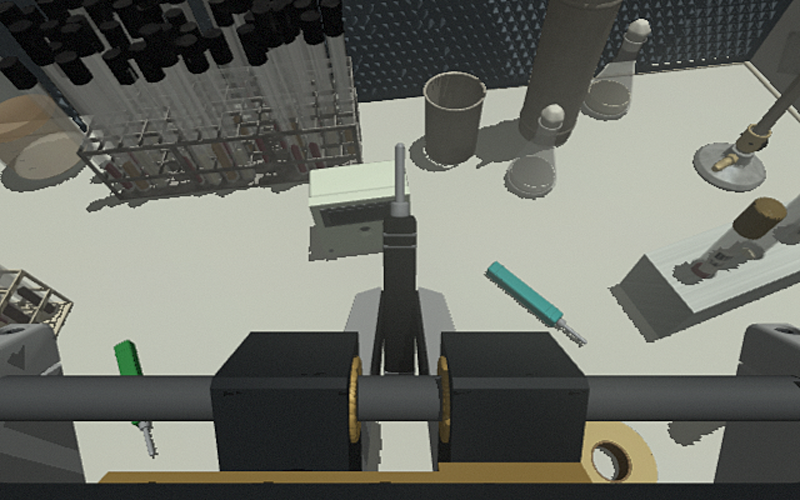

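The wrist view shows the timer at (310–408, 162–225), with its right end hidden by the held stylus (tip at (400,147)). I'll step sideways and lower for a clear look.

>>> jog_arm(rot=[[0, 0, 0], [0, 0, 0], [0, 0, 0], [0, 0, 0], [0, 0, 0]], dp=[[-3.7, -8, 4.4], [-3.7, -8, 4.4], [-3.7, -8, 4.4], [-3.7, -8, 4.4], [-3.7, -8, 4.4]], fingers=[-1, -1, -1, -1, -1])

```text
clock: 5.5
tcp_pos: [368.6, 122.1, 183.1]
tool_rot: [-0.024, 0.928, -0.039, 0.369]
force: [-0.7, 0.0, -0.1]
grip_width: 13.9
```

Run:
```python
from h import *
o,t,r=st();print(t,r.as_matrix().round(3),o['qpos'].round(2),o['dq'].round(2))
c=bot.get_calibration('wrist')
u,v=proj(c,(518,108,50));u=int(np.clip(u,100,540));v=int(np.clip(v,75,325));print(u-100,v-75)
c=shot('wrist','w3',(u-100,v-75,u+100,v+75),4)
np.save('c3.npy',c,allow_pickle=True)
```

```text
[368.64311407 122.13117203 183.13462431] [[ 0.724 -0.055  0.687]
 [-0.09  -0.996  0.015]
 [ 0.683 -0.073 -0.726]] [ 0.36 -0.26  2.45 -0.8   0.32  2.7 ] [-0.   -0.01  0.   -0.   -0.   -0.  ]
234 95
```

View pics/w3.png

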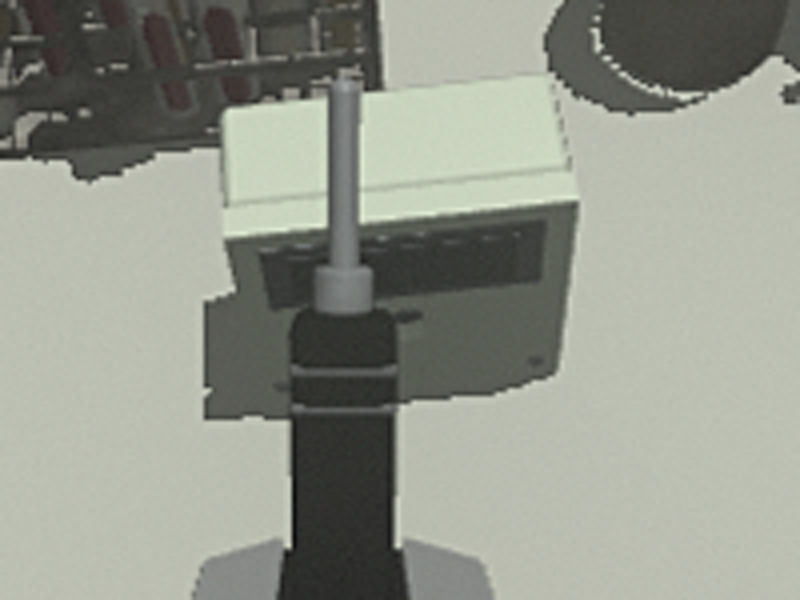

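The enlarged wrist view shows the timer front with top corners (226,238) and (578,203), the well as a dark ellipse near (405,316), and the pin tip at (344,78).

Run:
```python
from h import *
c=np.load('c3.npy',allow_pickle=True).item()
f=lambda u,v,z:px(c,234+u/4,95+v/4,z)
L=f(226,238,82);Rr=f(578,203,82);BR=f(556,375,0);print(L,Rr,np.linalg.norm(L-Rr),'botR',BR,'backR',f(550,75,82),'backL',f(224,108,82))
yaw=np.arctan2((L-Rr)[1],(L-Rr)[0])-np.pi/2
print('yaw',np.degrees(yaw),'mid',(L+Rr)/2, 'well z35',f(405,316,35),f(405,316,31))
# stylus tip in tool frame
o,t,r=st();V=np.array(c['view']);u,v=234+344/4,95+78/4
d=r.inv().apply(V[:3,:3].T@np.array([(u-c['cx'])/c['fx'],(v-c['cy'])/c['fy'],1]));p=r.inv().apply(-V[:3,:3].T@V[:3,3]-t)
for z in(13,15,17): print('tip tool',p+d*(z-p[2])/d[2])
u,v=234+344/4,95+310/4
d=r.inv().apply(V[:3,:3].T@np.array([(u-c['cx'])/c['fx'],(v-c['cy'])/c['fy'],1]));print('gripfront top',p+d*(9-p[2])/d[2])
```

```text
[519.82673494 150.89642447  82.        ] [520.92977865  62.05422379  82.        ] 88.84904798093648 botR [521.72995966  61.95295287   0.        ] backR [565.0003016   63.20899403  82.        ] backL [564.04419567 150.9251993   82.        ]
yaw 0.7113342727060906 mid [520.37825679 106.47532413  82.        ] well z35 [523.92810217 106.72800542  35.        ] [526.7079803  106.63356863  31.        ]
tip tool [72.51507625 -0.24551702 13.        ]
tip tool [72.5667866  -0.24158561 15.        ]
tip tool [72.61849695 -0.2376542  17.        ]
gripfront top [43.68677936 -0.20947038  9.        ]
```

```bash
cat >> h.py <<'E'
def down(deg):
    a=np.radians(deg);return R.from_matrix([[np.cos(a),np.sin(a),0],[np.sin(a),-np.cos(a),0],[0,0,-1]])
E
python3 - <<'E'
from h import *
go([400,106.4,100],down(.7))
E
```

```text
clock 5.55 dp [-3.27  2.    8.18] rot [-0.044 -0.757 -0.092]
```

>>> jog_arm(rot=[[-0.01, -0.19, -0.02], [-0.02, -0.38, -0.05], [-0.03, -0.57, -0.07], [-0.044, -0.757, -0.092], [-0.044, -0.757, -0.092], [-0.044, -0.757, -0.092], [-0.044, -0.757, -0.092]], dp=[[-1, 0.5, 2], [-2, 1, 4], [-3, 1.5, 6], [-3.3, 2, 8.2], [-3.3, 2, 8.2], [-3.3, 2, 8.2], [-3.3, 2, 8.2]], fingers=[-1, -1, -1, -1, -1, -1, -1])

```text
clock: 6.42
tcp_pos: [399.4, 106.4, 99.3]
tool_rot: [0.0, 1.0, 0.006, 0.0]
force: [-1.3, -0.7, -1.2]
grip_width: 13.4
```

Run:
```python
from h import *
o,t,r=st();print(t,o['qpos'].round(2),r.as_matrix().round(3))
go([435,106.4,49.7],down(.7))
```

```text
[399.39375512 106.38490233  99.25194519] [ 0.09  0.15  2.02 -0.    0.97  1.65] [[ 1.     0.012  0.   ]
 [ 0.012 -1.    -0.   ]
 [ 0.     0.    -1.   ]]
clock 6.425 dp [3.56 0.04 4.96] rot [ 0.    -0.    -0.001]
```

>>> jog_arm(rot=[[0, 0, 0], [0, 0, 0], [0, 0, 0], [0, 0, 0]], dp=[[1.5, 0, 4], [3.5, 0, 4.95], [3.5, 0, 4.95], [3.5, 0, 4.95]], fingers=[-1, -1, -1, -1])

```text
clock: 6.92
tcp_pos: [433.3, 107.2, 50.8]
tool_rot: [-0.0, 1.0, 0.006, 0.0]
force: [-0.6, 0.3, -1.2]
grip_width: 13.5
```

Run:
```python
from h import *
o,t,r=st();print(t,o['force'].round(1))
go([457,106.4,49.7],down(.7))
c=shot('scene','s4')
u,v=proj(c,(521,106,40));u,v=int(u),int(v);print(u,v)
im=cv2.imread('pics/full_s4.png')[v-50:v+50,u-65:u+65];cv2.imwrite('pics/s4z.png',cv2.resize(im,None,fx=5,fy=5,interpolation=cv2.INTER_CUBIC))
```

```text
[433.32642016 107.15998699  50.78426175] [-0.6  0.3 -1.2]
clock 6.925 dp [2.37 0.11 0.11] rot [-0. -0.  0.]
304 205
```

View pics/s4z.png

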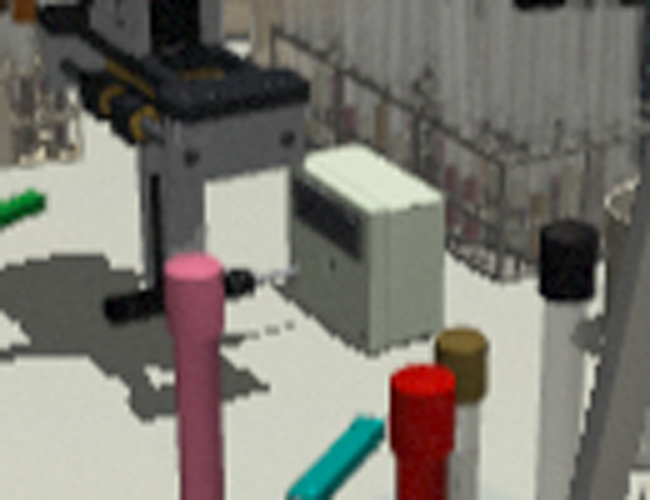

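The scene crop shows the pin tip at (293,267), just short of the well at (333,265). I'll compare these with their predicted positions.

Run:
```python
from h import *
c=bot.get_calibration('scene')
z=lambda p:((np.array(proj(c,p))-[304-65,205-50])*5).round()
print('tip',z((433.3+72.6,107.2,36.1)),'tip if70',z((433.3+70,107.2,36.1)),'well',z((521,106.5,35)),'timer top front R',z((520.9,62,82)),'top L',z((519.8,151,82)),'bot front R',z((521,62,0)))
```

```text
tip [300. 264.] tip if70 [296. 265.] well [326. 261.] timer top front R [367. 207.] top L [285. 152.] bot front R [367. 353.]
```

>>> jog_arm(rot=[[0, 0, 0], [0, 0, 0], [0, 0, 0], [0, 0, 0], [0, 0, 0]], dp=[[0.6, 0, 0], [1.1, 0, 0], [1.5, 0, 0], [1.9, 0, 0], [1.9, 0, 0]], fingers=[-1, -1, -1, -1, -1])

```text
clock: 7.6
tcp_pos: [453.8, 107.2, 49.9]
tool_rot: [-0.0, 1.0, 0.006, -0.001]
force: [-2.3, 0.1, 0.6]
grip_width: 13.3
```

>>> jog_arm(rot=[[0, 0, 0], [0, 0, 0], [0, 0, 0]], dp=[[0.2, 0, 0], [0.4, 0, 0], [0.4, 0, 0]], fingers=[-1, -1, -1])

```text
clock: 7.98
tcp_pos: [457.5, 107.2, 49.9]
tool_rot: [-0.0, 1.0, 0.006, -0.001]
force: [-3.8, 0.4, 0.4]
grip_width: 13.5
```

Still following the spring, so I'll press on to the stop.

>>> jog_arm(rot=[[0, 0, 0], [0, 0, 0], [0, 0, 0]], dp=[[0.15, 0, 0], [0.3, 0, 0], [0.3, 0, 0]], fingers=[-1, -1, -1])

```text
clock: 8.35
tcp_pos: [458.2, 107.2, 49.5]
tool_rot: [-0.0, 1.0, 0.006, -0.003]
force: [-7.3, 0.7, 2.2]
grip_width: 13.5
```

>>> jog_arm(rot=[[0, 0, 0], [0, 0, 0], [0, 0, 0], [0, 0, 0]], dp=[[-2, 0, 0], [-5.5, 0, 0], [-5.5, 0, 1], [-5.5, 0, 1]], fingers=[-1, -1, -1, -1])

```text
clock: 8.85
tcp_pos: [408.2, 106.7, 40.1]
tool_rot: [-0.0, 1.0, 0.006, 0.001]
force: [-0.0, -0.7, -0.3]
grip_width: 13.8
```

Run:
```python
from h import *
go([405,107,20.8],down(.7))
```

```text
clock 8.85 dp [-0.32 -0.03  1.93] rot [-0.001 -0.003 -0.   ]
```

>>> jog_arm(rot=[[0, 0, 0], [0, 0, 0], [0, 0, 0], [0, 0, 0], [0, 0, 0], [0, 0, 0], [0, 0, 0], [0, 0, 0], [0, 0, 0], [0, 0, 0]], dp=[[0, 0, 1], [0, 0, 1.6], [0, 0, 1.9], [0, 0, 1.9], [0, 0, 1.9], [0, 0, 1.9], [0, 0, 1.9], [0, 0, 1.9], [0, 0, -3], [0, 0, -8]], fingers=[-1, -1, -1, -1, -0.3, -0.3, -0.3, -0.3, -0.3, -0.3])

```text
clock: 10.1
tcp_pos: [405.7, 106.5, 120.9]
tool_rot: [-0.0, 1.0, 0.006, -0.001]
force: [-0.2, 0.3, -0.9]
grip_width: 32.8
```

>>> jog_arm(rot=[[0, 0, 0], [0, 0, 0], [0, 0, -0.2], [0, 0, -0.4], [0, 0, -0.6], [0, 0, -0.8], [0, 0, -1.0], [0, 0, -1.2], [0, 0, -1.4], [0, 0, -1.6], [0, 0, -1.82], [0, 0, -1.82]], dp=[[0, 0, -6], [0, 0, -12], [0, 2, -18], [0.5, 7, -18], [1, 12, -18], [1.5, 17, -18], [2, 22, -18], [3, 27, -18], [4, 32, -18], [4.5, 37, -18], [4.5, 37, -18], [4.5, 37, -18]], fingers=[0, 0, 0, 0, 0, 0, 0, 0, 0, 0, 0, 0])

```text
clock: 11.6
tcp_pos: [455.5, -263.7, 299.4]
tool_rot: [-0.001, 0.626, 0.779, 0.0]
force: [0.4, -0.2, 0.4]
grip_width: 47.0
```

Run:
```python
from h import *
o,t,r=st();print(t,o['qpos'].round(2),r.as_matrix().round(3))
c=shot('wrist','w5',None,1.25)
np.save('c5.npy',c,allow_pickle=True)
print(np.array(proj(c,(441,-224,194)))*1.25)
c=shot('top','t5');u,v=proj(c,(440,107,6));u,v=int(u),int(v)
```

```text
[ 455.50024362 -263.69145458  299.37905494] [-0.66  0.17  1.47  0.    1.51 -0.87] [[-0.215  0.977 -0.001]
 [ 0.977  0.215  0.001]
 [ 0.001 -0.001 -1.   ]]
[389.81807733 196.58725779]
```

View pics/w5.png

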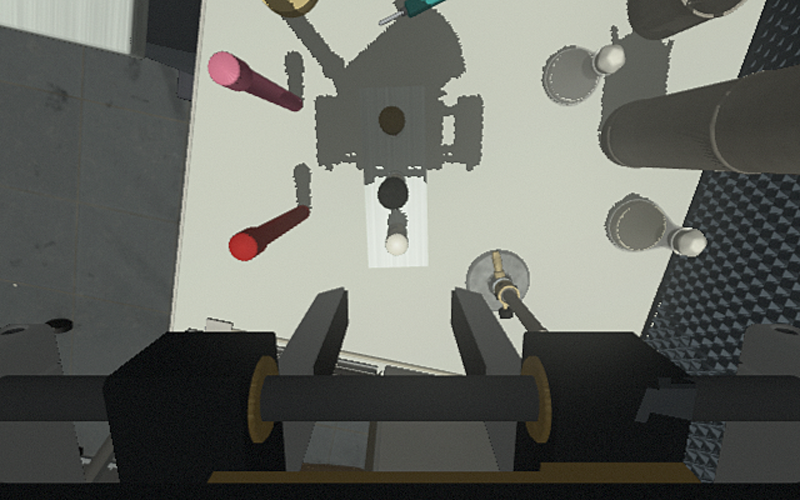

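The wrist view shows the long tube's black cap at (393,191), between the brown cap (392,120) and the pale cap (397,243). The block lies square to the jaws.

Run:
```python
from h import *
c=np.load('c5.npy',allow_pickle=True).item()
im=cv2.imread('pics/full_w5.png').astype(int)
m=(im[140:175,290:340].max(2)<45).astype(np.uint8);n,l,s,ce=cv2.connectedComponentsWithStats(m)
print(s,ce+[290,140])
p=px(c,393/1.25,191/1.25,194);print(p, px(c,397/1.25,243/1.25,112),px(c,392/1.25,120/1.25,135))
go([*p[:2],180]);
```

```text
[[   0    0   50   35 1722]
 [  18    4    1    1    1]
 [  13    6    5    8    9]
 [  33    7    1    1    1]
 [  34    9    1    1    1]
 [  35   12    1    6    6]
 [  13   18    1    1    1]
 [  14   21    5    5    5]
 [  34   20    1    1    1]
 [  32   23    1    1    1]
 [  30   25    1    1    1]
 [  21   26    1    1    1]] [[314.52961672 157.03426249]
 [308.         144.        ]
 [304.44444444 149.22222222]
 [323.         147.        ]
 [324.         149.        ]
 [325.         154.5       ]
 [303.         158.        ]
 [306.         163.        ]
 [324.         160.        ]
 [322.         163.        ]
 [320.         165.        ]
 [311.         166.        ]]
[ 442.22945649 -220.11158133  194.        ] [ 455.25986555 -269.4450814   112.        ] [ 430.55802106 -173.90645543  135.        ]
clock 11.7 dp [ 4.47 -0.39 11.97] rot
```

>>> jog_arm(rot=[[0, 0, 0], [0, 0, 0], [0, 0, 0], [0, 0, 0], [0, 0, 0], [0, 0, 0], [0, 0, 0], [0, 0, 0], [0, 0, 0], [0, 0, 0], [0, 0, 0]], dp=[[4.4, -0.4, 0], [4.4, -0.4, 0], [4.4, -0.4, 5], [4.4, -0.4, 9], [4.4, -0.4, 12], [4.4, -0.4, 12], [4.4, -0.4, 12], [4.4, -0.4, 12], [4.4, -0.4, 12], [4.4, -0.4, 12], [4.4, -0.4, 12]], fingers=[0, 0, 0, 0, 0, 0, -1, -1, -1, -1, -1], force=25)

```text
clock: 13.08
tcp_pos: [443.0, -221.2, 181.1]
tool_rot: [0.001, 0.628, 0.778, 0.0]
force: [-1.0, 0.6, 5.1]
grip_width: 19.9
```

>>> jog_arm(rot=[[0, 0, 0], [0, 0, 0], [0, 0, 0], [0, 0, 0], [0, 0, 0], [0, 0, 0], [0, 0, 0], [0, 0, 0]], dp=[[0, 0, -0.5], [0, 0, -2], [0, 0, -4], [0, 0, -7], [0, 0, -10], [0, 0, -13], [0, 0, -16], [0, 0, -16]], fingers=[-1, -1, -1, -1, -1, -1, -1, -1])

```text
clock: 14.08
tcp_pos: [443.5, -221.3, 342.7]
tool_rot: [0.003, 0.628, 0.778, 0.0]
force: [-0.3, -0.2, -0.3]
grip_width: 19.8
```

Run:
```python
from h import *
o,t,r=st();print(t,o['qpos'].round(2),o['force'].round(1),o['grip_width'])
shot('scene','s6',None,1.25)
```

```text
[ 443.53789066 -221.3060673   342.66214275] [-0.6   0.11  1.44  0.    1.59 -0.82] [-0.3 -0.2 -0.3] 19.847011994304186
```

View pics/s6.png

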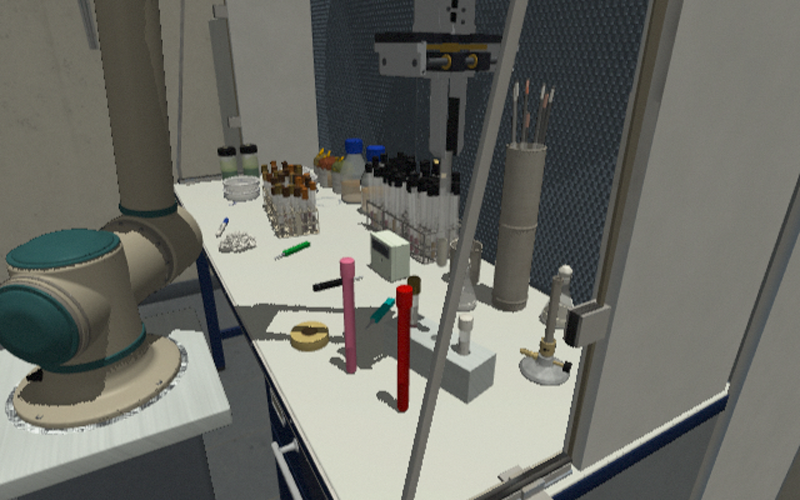

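The scene shows the long tube hanging from the gripper clear of the block, and the two shorter tubes still standing. The black stylus lies at (340,284). Next is the tilt, drawing back from the tall canister.

>>> jog_arm(rot=[[0, 0, 0], [-0.1, 0, 0], [-0.22, 0, 0], [-0.34, 0, 0], [-0.46, 0, 0], [-0.58, 0, 0], [-0.68, 0, 0], [-0.75, 0, 0], [-0.785, 0, 0], [-0.785, 0, 0], [-0.785, 0, 0]], dp=[[0, -1, 0], [0, -3, 0], [0, -5, 0], [0, -7, 0], [0, -8, 0], [0, -9, 0], [0, -9, 0], [0, -9, 0], [0, -9, 0], [0, -9, 0], [0, -9, 0]], fingers=[-1, -1, -1, -1, -1, -1, -1, -1, -1, -1, -1])

```text
clock: 15.5
tcp_pos: [354.5, -239.4, 339.6]
tool_rot: [0.24, 0.581, 0.719, 0.298]
force: [0.1, -0.9, -1.0]
grip_width: 19.8
```

Run:
```python
from h import *
o,t,r=st();z=r.as_matrix()[:,2];print(t,z.round(3),np.degrees(np.arccos(-z[2])),'foot',t+z*173,o['qpos'].round(2),o['dq'].round(3),o['grip_width'],o['force'].round(1))
shot('scene','s7',None,1.25);c=bot.get_calibration('scene');print(np.array(proj(c,t-z*13))*1.25,np.array(proj(c,t+z*173))*1.25)
```

```text
[ 354.45051739 -239.43384525  339.63049181] [ 0.69   0.149 -0.708] 44.94515197141174 foot [ 473.90206231 -213.60405552  217.18397133] [-1.48 -0.15  1.95  0.78  1.49 -1.82] [ 0.012 -0.002 -0.014  0.005  0.003 -0.002] 19.78170284704882 [ 0.1 -0.9 -1. ]
[384.44617544 144.20530313] [456.47332145 228.07178019]
```

View pics/s7.png

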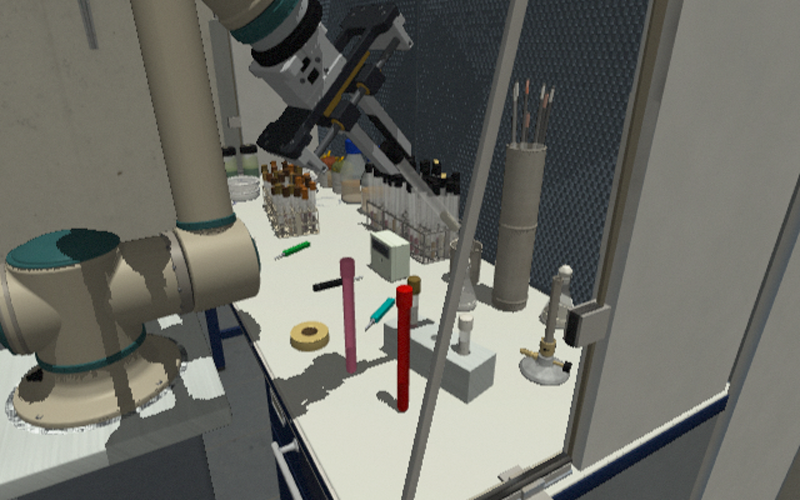

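The tube runs from the gripper at (385,145) down to about (456,228), matching the predicted cap and foot. Everything else stands as before. I'll let it settle, then hand in.

>>> jog_arm(rot=[[0, 0, 0], [0, 0, 0], [0, 0, 0], [0, 0, 0], [0, 0, 0], [0, 0, 0]], dp=[[0, 0, 0], [0, 0, 0], [0, 0, 0], [0, 0, 0], [0, 0, 0], [0, 0, 0]], fingers=[-1, -1, -1, -1, -1, -1])

```text
clock: 16.3
tcp_pos: [354.6, -239.7, 340.0]
tool_rot: [0.24, 0.581, 0.719, 0.298]
force: [-0.4, 0.0, 0.5]
grip_width: 19.8
```

Run:
```python
from h import *
o,t,r=st();print(o['clock'],t,abs(o['dq']).max(),o['grip_width']);print(bot.job_done())
```

```text
16.3 [ 354.59445772 -239.74821548  340.02461486] 0.0018693175764748235 19.75014787390321
the job is handed in; nothing more can be done
None
```

The job is done and was handed in at 16.3 s of the 54 s allowed, with the arm still holding the tube.

- **Timer button:** I pressed it with the stylus pin until it met the rigid stop. The force rose to 7.3 N, and the pin tip was about 9–10 mm inside the well mouth. I judged this from force and position only, since I had no direct reading of the button's travel.
- **Stylus:** I laid it on the worktop at about (405, 107) mm and let go; the scene picture shows it lying there.
- **Long tube:** I drew it from the middle well and hold it by the cap, slanted at 44.9° with the cap end up. Its foot is about 217 mm above the worktop, worked out from the arm's pose and matching the last picture. The arm was still and the grip width steady at 19.8 mm.
- **Other items:** In the last picture the two shorter tubes and the pink and red look-alikes stand as before. The flask and beaker are partly hidden in that view, but the arm never went near them.

**Disagreements:**
- Just before the press, the scene camera showed the gap from pin to well about 5 mm longer than the wrist camera did. The contact forces agreed with the wrist camera.
- The tilted look at the timer came out well off its target because joint 6 reached its limit. It caused no contact.

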